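Find the loose bolt on the sample block and hold its cap open

TASK

One of the three steel bolts on the sample block has worked loose: with the fingertips tap each bolt head from above, firmly enough that a loose one sinks, in order from left to right as seen from the robot, all three even if the loose one turns up early. Then lift the cap in front of the loose bolt by its blue tab to about 40 degrees and keep holding it there for inspection: the job finishes while the gripper still holds the cap open, as it falls shut if let go. Leave the other two caps shut and the bottles, dish, slide box and wrench where they are.

Things in the scene. Friction and masses are not known exactly. Their poses are not given: they have to be found in the camera images.
- block: fixed pale block, x from -65 (front) to +85 mm (rear) of its origin, 310 mm wide along y, top face 70 mm above the bench. Origin on the bench; x points from front (blue tabs, robot side) to rear (bolts), y to the left seen from the robot; turned within 0.3 rad of the robot axes. Stations at y +95 (left), 0 (centre), -95 mm (right): each a grey cap with a steel bolt straight behind it
- bolt_left (a joint): how far the left bolt has sunk, m: 0 at the start for all three. A tight bolt stays put (under 1.5 mm) when tapped. The loose one slides down 6 mm to a stop under a push of about 3 N, and stays down.
- cap_left (a joint): opening angle of the left cap, rad: 0 shut, at most 1.25; the tab goes up and back. A light spring and its weight shut it whenever it is let go; holding it half open takes about 2.5 N up at the tab.
- cap_left_tab (a point): grasp point on the left cap's blue tab: level bar 12 mm wide (block y), 14 mm tall, sticking out 58 mm forwards from the cap plate. This point is mid width and height, 18 mm from its free end, 40 mm from the plate, 78 mm above the bench when shut, 27 mm in front of the block over free bench. Pinch from above, a finger on either side in block y; the bar can turn between them.
- bolt_centre (a joint): how far the centre bolt has sunk, m: 0 at the start for all three. A tight bolt stays put (under 1.5 mm) when tapped. The loose one slides down 6 mm to a stop under a push of about 3 N, and stays down.
- cap_centre (a joint): opening angle of the centre cap, rad: 0 shut, at most 1.25; the tab goes up and back. A light spring and its weight shut it whenever it is let go; holding it half open takes about 2.5 N up at the tab.
- cap_centre_tab (a point): grasp point on the centre cap's blue tab: level bar 12 mm wide (block y), 14 mm tall, sticking out 58 mm forwards from the cap plate. This point is mid width and height, 18 mm from its free end, 40 mm from the plate, 78 mm above the bench when shut, 27 mm in front of the block over free bench. Pinch from above, a finger on either side in block y; the bar can turn between them.
- bolt_right (a joint): how far the right bolt has sunk, m: 0 at the start for all three. A tight bolt stays put (under 1.5 mm) when tapped. The loose one slides down 6 mm to a stop under a push of about 3 N, and stays down.
- cap_right (a joint): opening angle of the right cap, rad: 0 shut, at most 1.25; the tab goes up and back. A light spring and its weight shut it whenever it is let go; holding it half open takes about 2.5 N up at the tab.
- cap_right_tab (a point): grasp point on the right cap's blue tab: level bar 12 mm wide (block y), 14 mm tall, sticking out 58 mm forwards from the cap plate. This point is mid width and height, 18 mm from its free end, 40 mm from the plate, 78 mm above the bench when shut, 27 mm in front of the block over free bench. Pinch from above, a finger on either side in block y; the bar can turn between them.
- bolt_left_top (a point): centre of the top of the left station's bolt: steel hexagon head 27 mm across, its top 100 mm above the bench at the start and about 18 mm above the closed cap, 52 mm behind the block's origin. Nothing stands above it.
- cap_left_hinge (a point): point on the hinge axis of the left cap, which is level and runs along the block's y; it lies 112 mm behind the tab's grasp point and 2 mm lower when the cap is shut.
- bolt_centre_top (a point): centre of the top of the centre station's bolt: steel hexagon head 27 mm across, its top 100 mm above the bench at the start and about 18 mm above the closed cap, 52 mm behind the block's origin. Nothing stands above it.
- cap_centre_hinge (a point): point on the hinge axis of the centre cap, which is level and runs along the block's y; it lies 112 mm behind the tab's grasp point and 2 mm lower when the cap is shut.
- bolt_right_top (a point): centre of the top of the right station's bolt: steel hexagon head 27 mm across, its top 100 mm above the bench at the start and about 18 mm above the closed cap, 52 mm behind the block's origin. Nothing stands above it.
- cap_right_hinge (a point): point on the hinge axis of the right cap, which is level and runs along the block's y; it lies 112 mm behind the tab's grasp point and 2 mm lower when the cap is shut.
- dropper_yellow_mid (a point): small dropper bottle, yellowish with blue cap, 32 mm across, 71 mm tall; the point is its centre, 35 mm above the bench. A bystander, to be left alone.
- dropper_pale_mid (a point): small dropper bottle, pale with white cap, 32 mm across, 71 mm tall; the point is its centre, 35 mm above the bench. A bystander, to be left alone.
- bottle_amber_mid (a point): amber bottle with black cap, 44 mm across, 96 mm tall; the point is its centre, 48 mm above the bench. A bystander, to be left alone.
- slide_box_mid (a point): flat grey slide box, 85 x 100 x 30 mm; the point is its centre, 15 mm above the bench. A bystander, to be left alone.
- dish_mid (a point): closed glass dish, 94 mm across, 15 mm tall; the point is its centre, 7 mm above the bench. A bystander, to be left alone.
- wrench_mid (a point): small steel double-ended wrench lying flat, 156 x 24 x 8 mm; the point is its centre, 4 mm above the bench. A bystander, to be left alone.

How it is judged:
On the way, in this order (a step that is already met when the one before it is completed fails the run):
1. the left bolt is tapped with the fingers (contact force between the fingers and bolt_left above 1.5 N).
2. the centre bolt is tapped with the fingers (contact force between the fingers and bolt_centre above 1.5 N).
3. the right bolt is tapped with the fingers, and one of the three bolts has sunk (contact force between the fingers and bolt_right above 1.5 N and value of joint any of bolt_left, bolt_centre, bolt_right above 0.0035 m).
At the end, for the whole second after the job is handed in: Cap of the sunk bolt (over 3.5 mm) open over 0.5 rad, slower than 0.15 rad/s, touching the fingers (over 0.5 N) and no bystander; the other caps under 0.1 rad and their bolts sunk under 3.5 mm; each bystander within 30 mm of its start (((value of joint bolt_left above 0.0035 m and value of joint cap_left above 0.5 rad and contact force between the fingers and cap_left above 0.5 N and velocity of joint cap_left between -0.15 and 0.15 rad/s and value of joint each of cap_centre, cap_right below 0.1 rad and value of joint each of bolt_centre, bolt_right below 0.0035 m and contact force between cap_left and dropper_yellow below 0.05 N and contact force between cap_left and dropper_pale below 0.05 N and contact force between cap_left and bottle_amber below 0.05 N and contact force between cap_left and slide_box below 0.05 N and contact force between cap_left and dish below 0.05 N and contact force between cap_left and wrench below 0.05 N) or (value of joint bolt_centre above 0.0035 m and value of joint cap_centre above 0.5 rad and contact force between the fingers and cap_centre above 0.5 N and velocity of joint cap_centre between -0.15 and 0.15 rad/s and value of joint each of cap_left, cap_right below 0.1 rad and value of joint each of bolt_left, bolt_right below 0.0035 m and contact force between cap_centre and dropper_yellow below 0.05 N and contact force between cap_centre and dropper_pale below 0.05 N and contact force between cap_centre and bottle_amber below 0.05 N and contact force between cap_centre and slide_box below 0.05 N and contact force between cap_centre and dish below 0.05 N and contact force between cap_centre and wrench below 0.05 N) or (value of joint bolt_right above 0.0035 m and value of joint cap_right above 0.5 rad and contact force between the fingers and cap_right above 0.5 N and velocity of joint cap_right between -0.15 and 0.15 rad/s and value of joint each of cap_left, cap_centre below 0.1 rad and value of joint each of bolt_left, bolt_centre below 0.0035 m and contact force between cap_right and dropper_yellow below 0.05 N and contact force between cap_right and dropper_pale below 0.05 N and contact force between cap_right and bottle_amber below 0.05 N and contact force between cap_right and slide_box below 0.05 N and contact force between cap_right and dish below 0.05 N and contact force between cap_right and wrench below 0.05 N)) and distance of each of dropper_yellow_mid, dropper_pale_mid, bottle_amber_mid, slide_box_mid, dish_mid, wrench_mid from where it was at the start of the episode below 0.03 m); the arm keeps its last pose, push and grip.
It fails at once if the left cap is opened though its bolt has not been found loose (value of joint cap_left above 0.2 rad and value of joint bolt_left below 0.003 m).
It fails at once if the centre cap is opened though its bolt has not been found loose (value of joint cap_centre above 0.2 rad and value of joint bolt_centre below 0.003 m).
It fails at once if the right cap is opened though its bolt has not been found loose (value of joint cap_right above 0.2 rad and value of joint bolt_right below 0.003 m).
It fails at once if a bystander is knocked away (distance of any of dropper_yellow_mid, dropper_pale_mid, bottle_amber_mid, slide_box_mid, dish_mid, wrench_mid from where it was at the start of the episode above 0.04 m).
It also fails if it takes over 48 s, if anything falls off the work surface, if the arm or the gripper's body presses on something with over 40 N, if the wrist force passes 120 N, or if a joint passes its speed limit or range.

ROBOT

A 6-joint arm with a two-finger parallel gripper is mounted at the origin on the work surface. World frame = base frame: x ahead of the robot, y to its left, z up, the work surface at z = 0. Lengths are in m, angles in rad, forces in N, time in s.
With the tool pointing down it reaches from about 0.275 to 0.825 m from the base axis. Payload 5.2 kg.
Tool frame: the origin (TCP) lies between the finger pads; the fingertips stand robot.finger_overhang ahead of it and the grasp point (between the pads) is the TCP (robot.finger_overhang is the distance from the TCP to the fingertips, in m); y points along the fingers, x is the direction in which the jaws open and shut, and the axes are right-handed (so a half turn about y gives the same grasp; the last joint's range is limited). The gripper opens to 93 mm and grips with 3 to 60 N. Pads are 15 mm wide; open, the fingers measure 128 mm over their backs; the gripper's body (75 mm by 188 mm) begins 65 mm behind the grasp point.
Start: joints at [0.909, 0.259, 1.535, -0, 1.348, -0.203], TCP at [0.244, 0.493, 0.238] pointing down, gripper open.
Joint ranges: [-3.14, 3.14], [-0.91, 2.08], [0.19, 2.58], [-1.22, 4.36], [0.22, 2.71], [-3.12, 3.12]. Speed limits (rad/s): [2.57, 2.57, 3.14, 3.14, 3.14, 3.14].

INTERFACE

Orientations are given as a rotation vector (axis times angle).
In Python, from plant import state, capture, close_job, robot gives the robot as it stands. The module is installed in compiled form; this text tells all that it offers.
- The arm moves only by the shell command python3 -m jog 'ROWS'. ROWS is JSON, a list of rows, each an object of numbers: "claw": the gripper's target within -1 to 1 (fully open at 1, half-way at 0, shut at -1); "dx", "dy", "dz": the shift along the tool's x, y, z in mm; "roll": the turn about the tool's y in degrees. A call has exactly 5 rows; each row shifts and turns the pose as measured when the row begins, along the tool's axes as they then stand; what a row does not reach is not made up. A row lasts 1/8 s, in which the tool goes at most 62.5 mm and 10.7 degrees, less where a joint would pass 70% of its speed; a pose out of reach is approached as far as the arm can. A call with a gripper value outside its range is refused whole. The fingers move at their own pace and stop on an object; the grip force is fixed at half the most. Time passes only in rows, so rows that do not move let the fingers close, or fill a call up. It gives the time, the measured TCP pose, the force and the opening at its end, in the units of the state.
- state(): the state, without advancing time (a new reading comes with each control period).
- capture(name): name is "side" or "top"; returns a dict with "image" (384x512x3 uint8, red, green, blue), "depth" (384x512 float32, m along the optical axis (not along the pixel's ray), 0 where there is no reading), "intrinsics" (3x3 intrinsics, pixels), "distortion" ([k1, k2, p1, p2, k3] as OpenCV has them; the pictures are not rectified), "R" (3x3) and "t" (3): a world point X has camera coordinates R X + t. Camera axes: x right, y down, z forward; pixel columns grow to the right and rows downward; lengths in m; the calibration is good to about 2 mm. A picture is of the moment at which its call begins.
- close_job(): hands the job in, once; it reports no verdict.
The state is a dict: "time_s": time; "joint_pos": joint angles; "dq": joint speeds; "effort": joint torques, N m; "ee_pos": TCP position; "orientation": TCP orientation; "ft_force": force on the tool from outside, world axes, zero at the start; "torque": the same for the moment, N m; "opening": finger opening in m.
Only numpy, scipy, OpenCV 4.12 (cv2) and the standard library are available. Lean on these libraries where they do the work, as an engineer would, in place of code of your own. Each camera call takes 0.05 s, during which the arm holds its last target. There are 200 camera calls.

## Working session

There is one attempt and no reset: what is moved stays moved. The work goes in short steps, Python scripts to look and compute and a shell command to move; the robot and the scene stay as the last step left them, time stands still between calls to the robot, and variables do not carry over. Pictures are saved under pics/ and viewed, about 8 in all and at most 12, crops included, and the job is handed in when it is done.

```bash
mkdir -p pics
python3 - <<'E'
from plant import state,capture,robot
import cv2,numpy as np
s=state();print({k:np.round(v,3) for k,v in s.items()}, robot.finger_overhang)
for n in("top","side"):
    c=capture(n);cv2.imwrite(f"pics/{n}0.png",c["image"][:,:,::-1]);print(n,c["t"].round(3),c["R"].round(2).tolist(),c["intrinsics"].round(0).tolist(),c["distortion"])
E
```

```text
{'time_s': np.float64(0.0), 'joint_pos': array([ 0.909,  0.259,  1.536, -0.   ,  1.348, -0.203]), 'dq': array([-0.   , -0.   ,  0.   ,  0.001,  0.001,  0.001]), 'effort': array([ 0.0000e+00, -4.3733e+01, -2.8400e+01,  7.2000e-02,  4.1000e-02,
       -0.0000e+00]), 'ee_pos': array([0.243, 0.493, 0.237]), 'orientation': array([-1.393, -0.864,  0.867]), 'ft_force': array([-1.303,  0.483,  0.718]), 'torque': array([ 0.037, -0.017,  0.024]), 'opening': np.float64(0.093)} 0.019
top [0.005 0.531 0.984] [[0.08, -1.0, 0.01], [-0.97, -0.08, -0.21], [0.21, 0.01, -0.98]] [[381.0, 0.0, 252.0], [0.0, 381.0, 188.0], [0.0, 0.0, 1.0]] [-0.07336487  0.          0.          0.          0.        ]
side [-0.515  0.148  0.975] [[0.98, -0.19, -0.0], [-0.14, -0.71, -0.69], [0.13, 0.68, -0.72]] [[372.0, 0.0, 252.0], [0.0, 372.0, 194.0], [0.0, 0.0, 1.0]] [-0.09392868  0.          0.          0.          0.        ]
```

View pics/top0.png

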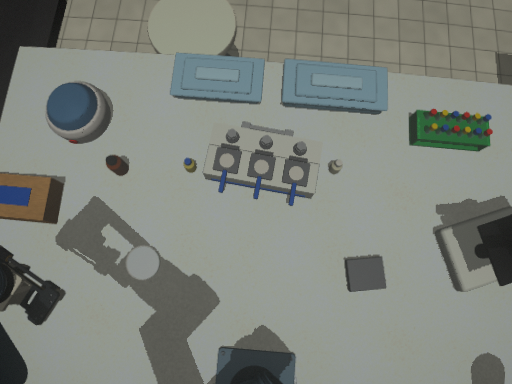

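View pics/side0.png

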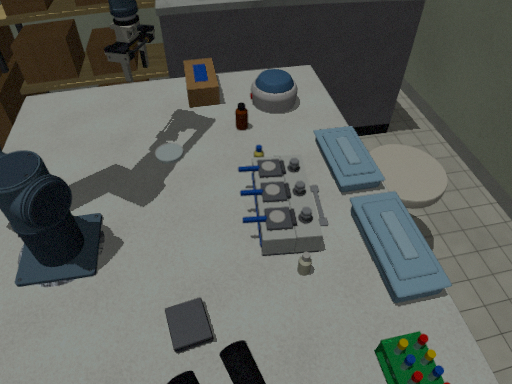

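Top view: the bolts are at about (232,135), (266,142) and (300,148). The blue tabs are at about (223,180), (258,187) and (293,193). The droppers stand beside the block at (189,163) and (336,165), and the wrench lies behind it. The side view agrees.

```bash
cat > h.py <<'E'
import numpy as np,cv2
from plant import state,capture,robot
from scipy.spatial.transform import Rotation as Ro
def pick(c,uv,z):
    "pixels -> world points on plane height z"
    n=cv2.undistortPoints(np.float64(uv).reshape(-1,1,2),c["intrinsics"],c["distortion"])[:,0]
    d=np.c_[n,np.ones(len(n))]@c["R"]; o=-c["R"].T@c["t"]
    return o+d*((z-o[2])/d[:,2])[:,None]
def project(c,X): return cv2.projectPoints(np.float64(X),cv2.Rodrigues(c["R"])[0],c["t"],c["intrinsics"],c["distortion"])[0][:,0]
def cloud(c):
    v,u=np.mgrid[:384,:512]; n=cv2.undistortPoints(np.float64(np.dstack([u,v])).reshape(-1,1,2),c["intrinsics"],c["distortion"])[:,0]
    P=np.c_[n,np.ones(len(n))]*c["depth"].reshape(-1,1)
    return ((P-c["t"])@c["R"]).reshape(384,512,3)
E
python3 - <<'E'
from h import *
for n in("top","side"):
    c=capture(n);W=cloud(c);hsv=cv2.cvtColor(c["image"],cv2.COLOR_RGB2HSV)
    near=(W[...,0]>.3)&(W[...,0]<.75)&(abs(W[...,1])<.25)&(c["depth"]>0)
    for nm,m in(("bolt",near&(W[...,2]>.091)&(W[...,2]<.115)),("tab",near&(hsv[...,0]>105)&(hsv[...,0]<130)&(hsv[...,1]>150))):
        k,l,st,ce=cv2.connectedComponentsWithStats(m.astype(np.uint8))
        for i in range(1,k):
            if st[i,4]>25: print(n,nm,ce[i].round(1),st[i].tolist(),np.median(W[l==i],0).round(4),pick(c,[ce[i]],.1 if nm=="bolt" else .078)[0].round(4))
E
```

```text
top bolt [231.4 132.9] [227, 128, 10, 10, 72] [0.6655 0.1163 0.0999] [0.6656 0.1162 0.1   ]
top bolt [266.1 139.2] [262, 135, 10, 10, 74] [0.6559 0.0217 0.0999] [0.6558 0.0216 0.1   ]
top bolt [300.6 145.4] [296, 141, 10, 10, 73] [ 0.6471 -0.0728  0.0993] [ 0.6465 -0.0723  0.1   ]
top tab [222.4 180.1] [220, 171, 6, 21, 38] [0.5384 0.129  0.0847] [0.5383 0.1295 0.078 ]
top tab [257.4 186.4] [255, 177, 6, 21, 56] [0.5277 0.0344 0.0852] [0.529  0.0342 0.078 ]
top tab [292.5 193.2] [290, 183, 6, 22, 56] [ 0.5178 -0.06    0.0853] [ 0.5183 -0.0606  0.078 ]
side bolt [293.5 161.3] [289, 157, 10, 10, 76] [0.6672 0.1129 0.1014] [0.6673 0.1131 0.1   ]
side bolt [299.2 184.5] [294, 180, 11, 10, 80] [0.6578 0.0195 0.1011] [0.6577 0.0193 0.1   ]
side bolt [305.5 211.2] [300, 206, 12, 11, 87] [ 0.6468 -0.0766  0.1013] [ 0.6473 -0.0755  0.1   ]
side tab [248.7 168.2] [239, 166, 20, 5, 84] [0.5401 0.1259 0.0848] [0.5403 0.1322 0.078 ]
side tab [251.6 191.9] [241, 189, 22, 6, 98] [0.5307 0.0316 0.0849] [0.5307 0.0373 0.078 ]
side tab [254.8 218.8] [243, 213, 24, 12, 119] [ 0.5225 -0.0627  0.0848] [ 0.5208 -0.0575  0.078 ]
```

```bash
cat >> h.py <<'E'
b=np.array([[.6664,.1147],[.6567,.0205],[.6469,-.0740]])  # bolts L,C,R
yb=np.r_[b[0]-b[2],0]; yb/=np.linalg.norm(yb); xb=np.array([yb[1],-yb[0],0])
tab=np.c_[b,np.full(3,.078)]-.144*xb
def go(X):
    "tool-axis shift in mm to world X; roll deg to align jaw with block y"
    s=state();R=Ro.from_rotvec(s["orientation"]).as_matrix()
    v=R.T@(np.array(X)-s["ee_pos"])*1000
    jx=R[:,0]; a=[]
    for t in(yb,-yb): a.append(np.degrees(np.arctan2(np.dot(np.cross(jx,t),R[:,1]),jx@t)))
    print("t",s["time_s"].round(2),"pos",s["ee_pos"].round(4),"F",s["ft_force"].round(2),"open",s["opening"].round(4),"q6",s["joint_pos"][[0,5]].round(2),"\nshift",v.round(1),"roll",np.round(a,1)); return R
E
python3 -c "
from h import *
print(xb,yb,tab);print(go([.6664,.1147,.16]).round(3))"
```

```text
[ 0.99470295 -0.10279124  0.        ] [0.10279124 0.99470295 0.        ] [[ 0.52316278  0.12950194  0.078     ]
 [ 0.51346278  0.03530194  0.078     ]
 [ 0.50366278 -0.05919806  0.078     ]]Traceback (most recent call last):
  File "<string>", line 3, in <module>
    print(xb,yb,tab);print(go([.6664,.1147,.16]).round(3))
                           ~~^^^^^^^^^^^^^^^^^^^
  File "h.py", line 23, in go
    print("t",s["time_s"].round(2),"pos",s["ee_pos"].round(4),"F",s["ft_force"].round(2),"open",s["opening"].round(4),"q6",s["joint_pos"][[0,5]].round(2),"\nshift",v.round(1),"roll",np.round(a,1)); return R
              ^^^^^^^^^^^^^^^^^
AttributeError: 'float' object has no attribute 'round'
```

```bash
sed -i 's/s\["time_s"\].round(2)/round(s["time_s"],2)/; s/s\["opening"\].round(4)/round(float(s["opening"]),4)/' h.py
python3 -c "
from h import *
print(go([.6664,.1147,.16]).round(3))"
```

```text
t 0.2 pos [0.2434 0.4929 0.2372] F [-0.25 -0.17 -0.09] open 0.0934 q6 [ 0.91 -0.2 ] 
shift [-151.7   77.2 -546.8] roll [-20.4 159.6]
[[ 0.443 -0.001 -0.897]
 [ 0.897 -0.001  0.443]
 [-0.001 -1.     0.   ]]
```

```bash
python3 -m jog '[{"claw":-1,"dx":-15,"dz":-55,"roll":-10.2},{"claw":-1,"dx":-8,"dz":-55,"roll":-10.2},{"claw":-1,"dz":-55},{"claw":-1,"dz":-55},{"claw":-1,"dz":-50}]'; python3 -c "
from h import *
go([.6664,.1147,.16])"
```

```text
t 0.2 pos [0.2434 0.4929 0.2372] F [-0.25 -0.17 -0.09] open 0.0934 q6 [ 0.91 -0.2 ] 
shift [-151.7   77.2 -546.8] roll [-20.4 159.6]invalid input
```

```bash
python3 -m jog '[{"claw":-1,"dx":-15,"dy":0,"dz":-55,"roll":-10.2},{"claw":-1,"dx":-8,"dy":0,"dz":-55,"roll":-10.2},{"claw":-1,"dx":0,"dy":0,"dz":-55,"roll":0},{"claw":-1,"dx":0,"dy":0,"dz":-55,"roll":0},{"claw":-1,"dx":0,"dy":0,"dz":-50,"roll":0}]'; python3 -c "
from h import *
go([.6664,.1147,.16])"
```

```text
time_s: 0.82
ee_pos: [0.496, 0.4172, 0.2366]
orientation: [-1.251, -1.138, 1.141]
ft_force: [-0.2, 1.0, -0.5]
opening: 0.0476
t 0.82 pos [0.496  0.4172 0.2366] F [-0.23  0.99 -0.47] open 0.0476 q6 [ 0.53 -0.95] 
shift [-285.1   76.3 -198.2] roll [   0.5 -179.5]
```

```bash
python3 -m jog '[{"claw":-1,"dx":-50,"dy":0,"dz":-38,"roll":0},{"claw":-1,"dx":-50,"dy":5,"dz":-38,"roll":0},{"claw":-1,"dx":-50,"dy":15,"dz":-38,"roll":0},{"claw":-1,"dx":-50,"dy":15,"dz":-38,"roll":0},{"claw":-1,"dx":-50,"dy":15,"dz":-38,"roll":0}]'; python3 -c "
from h import *
go([.6664,.1147,.135])"
```

```text
time_s: 1.45
ee_pos: [0.6608, 0.1577, 0.186]
orientation: [-1.249, -1.141, 1.142]
ft_force: [0.4, 0.3, -0.2]
opening: 0.001
t 1.45 pos [0.6608 0.1577 0.186 ] F [ 0.36  0.32 -0.17] open 0.001 q6 [ 0.07 -1.41] 
shift [-42.3  51.   -9.5] roll [   0.7 -179.3]
```

```bash
python3 -m jog '[{"claw":-1,"dx":-22,"dy":10,"dz":-5,"roll":0.7},{"claw":-1,"dx":-20,"dy":20,"dz":-4.5,"roll":0},{"claw":-1,"dx":0,"dy":22,"dz":0,"roll":0},{"claw":-1,"dx":0,"dy":3,"dz":0,"roll":0},{"claw":-1,"dx":0,"dy":0,"dz":0,"roll":0}]'; python3 -c "
from h import *
go([.6664,.1147,.119])
c=capture('top');cv2.imwrite('pics/a.png',cv2.resize(c['image'][90:230,150:380,::-1],None,fx=3,fy=3))"
```

```text
time_s: 2.08
ee_pos: [0.6655, 0.1102, 0.1271]
orientation: [-1.254, -1.124, 1.13]
ft_force: [0.6, 0.5, 0.6]
opening: 0.0005
t 2.08 pos [0.6655 0.1102 0.1271] F [0.56 0.51 0.62] open 0.0005 q6 [-0.   -1.46] 
shift [ 4.5  8.1 -0.5] roll [ -0.4 179.6]
```

View pics/a.png

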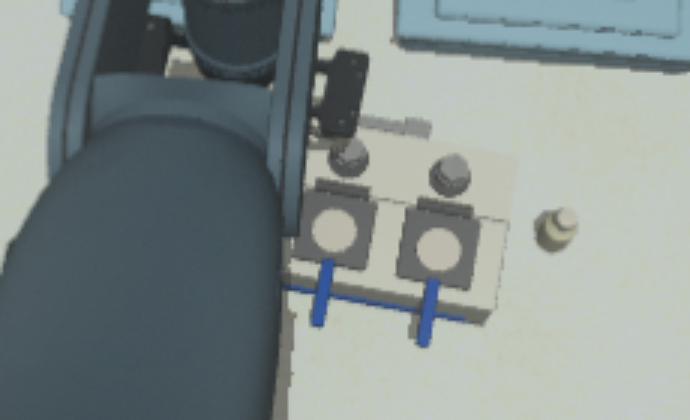

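The arm hides the left station in this view, and the centre and right stations are clear. The tool is over the left bolt, so I press down in small steps.

```bash
python3 -m jog '[{"claw":-1,"dx":4,"dy":3,"dz":0,"roll":0},{"claw":-1,"dx":0,"dy":3,"dz":0,"roll":0},{"claw":-1,"dx":0,"dy":3,"dz":0,"roll":0},{"claw":-1,"dx":0,"dy":2,"dz":0,"roll":0},{"claw":-1,"dx":0,"dy":2,"dz":0,"roll":0}]'; python3 -c "
from h import *
go([.6664,.1147,.119])"
```

```text
time_s: 2.75
ee_pos: [0.6669, 0.1162, 0.1188]
orientation: [-1.257, -1.13, 1.129]
ft_force: [-6.4, -0.4, 15.3]
opening: 0.0002
t 2.75 pos [0.6669 0.1162 0.1188] F [-6.44 -0.41 15.3 ] open 0.0002 q6 [ 0.01 -1.46] 
shift [-1.6 -0.2  0.3] roll [ -0.3 179.7]
```

At 15 N the left bolt hasn't moved (tips at 99.8 mm), so it is tight. Next is the centre bolt.

```bash
python3 -m jog '[{"claw":-1,"dx":0,"dy":-18,"dz":0,"roll":0},{"claw":-1,"dx":-35,"dy":0,"dz":0,"roll":0},{"claw":-1,"dx":-35,"dy":0,"dz":0,"roll":0},{"claw":-1,"dx":-25,"dy":0,"dz":0,"roll":0},{"claw":-1,"dx":0,"dy":0,"dz":0,"roll":0}]'; python3 -c "
from h import *
go([.6567,.0205,.119])"
```

```text
time_s: 3.38
ee_pos: [0.6568, 0.0197, 0.1378]
orientation: [-1.257, -1.132, 1.129]
ft_force: [-0.4, 1.0, 0.3]
opening: 0.0005
t 3.38 pos [0.6568 0.0197 0.1378] F [-0.36  1.02  0.29] open 0.0005 q6 [-0.14 -1.61] 
shift [ 0.7 18.8  0.2] roll [ -0.2 179.8]
```

```bash
python3 -m jog '[{"claw":-1,"dx":0.7,"dy":14,"dz":0,"roll":0},{"claw":-1,"dx":0,"dy":3,"dz":0,"roll":0},{"claw":-1,"dx":0,"dy":3,"dz":0,"roll":0},{"claw":-1,"dx":0,"dy":2,"dz":0,"roll":0},{"claw":-1,"dx":0,"dy":2,"dz":0,"roll":0}]'; python3 -c "
from h import *
go([.6567,.0205,.119])"
```

```text
time_s: 4.0
ee_pos: [0.6573, 0.0229, 0.1132]
orientation: [-1.257, -1.134, 1.132]
ft_force: [-4.8, -1.5, 14.9]
opening: 0.0004
t 4.0 pos [0.6573 0.0229 0.1132] F [-4.75 -1.47 14.87] open 0.0004 q6 [-0.13 -1.6 ] 
shift [-2.5 -5.8  0.3] roll [ -0. 180.]
```

The centre bolt sank 6 mm (tips at 94 mm), so it is the loose one. I still have to tap the right bolt.

```bash
python3 -m jog '[{"claw":-1,"dx":0,"dy":-24,"dz":0,"roll":0},{"claw":-1,"dx":-36,"dy":0,"dz":0,"roll":0},{"claw":-1,"dx":-36,"dy":0,"dz":0,"roll":0},{"claw":-1,"dx":-26,"dy":0,"dz":0,"roll":0},{"claw":-1,"dx":0,"dy":0,"dz":0,"roll":0}]'; python3 -c "
from h import *
go([.6469,-.0740,.119])"
```

```text
time_s: 4.62
ee_pos: [0.6472, -0.0734, 0.1371]
orientation: [-1.254, -1.138, 1.131]
ft_force: [0.9, 0.4, -0.4]
opening: 0.0005
t 4.62 pos [ 0.6472 -0.0734  0.1371] F [ 0.86  0.43 -0.4 ] open 0.0005 q6 [-0.29 -1.76] 
shift [-0.7 18.1  0.3] roll [ 1.000e-01 -1.799e+02]
```

```bash
python3 -m jog '[{"claw":-1,"dx":-0.7,"dy":14,"dz":0,"roll":0},{"claw":-1,"dx":0,"dy":3,"dz":0,"roll":0},{"claw":-1,"dx":0,"dy":3,"dz":0,"roll":0},{"claw":-1,"dx":0,"dy":2,"dz":0,"roll":0},{"claw":-1,"dx":0,"dy":2,"dz":0,"roll":0}]'; python3 -c "
from h import *
go([.6469,-.0740,.119])"
```

```text
time_s: 5.25
ee_pos: [0.647, -0.0721, 0.1188]
orientation: [-1.257, -1.141, 1.138]
ft_force: [-4.9, -2.3, 11.5]
opening: 0.0005
t 5.25 pos [ 0.647  -0.0721  0.1188] F [-4.92 -2.31 11.52] open 0.0005 q6 [-0.28 -1.76] 
shift [-1.9 -0.2 -0.1] roll [   0.4 -179.6]
```

The right bolt is tight. I rise and head for the centre tab.

```bash
python3 -m jog '[{"claw":-1,"dx":0,"dy":-40,"dz":0,"roll":0},{"claw":0,"dx":30,"dy":0,"dz":40,"roll":0},{"claw":0,"dx":30,"dy":0,"dz":40,"roll":0},{"claw":0,"dx":30,"dy":0,"dz":40,"roll":0},{"claw":0,"dx":0,"dy":0,"dz":20,"roll":0}]'; python3 -c "
from h import *
go(tab[1])
c=capture('top');cv2.imwrite('pics/b.png',cv2.resize(c['image'][90:230,150:380,::-1],None,fx=3,fy=3))
W=cloud(c);h=cv2.cvtColor(c['image'],cv2.COLOR_RGB2HSV)
"
```

```text
time_s: 5.88
ee_pos: [0.5136, 0.038, 0.1582]
orientation: [-1.254, -1.146, 1.139]
ft_force: [1.0, -0.6, -0.3]
opening: 0.0358
t 5.88 pos [0.5136 0.038  0.1582] F [ 1.03 -0.61 -0.27] open 0.0358 q6 [-0.14 -1.62] 
shift [-2.8 80.1  0.3] roll [   0.7 -179.3]
```

```bash
python3 -m jog '[{"claw":0,"dx":-2.8,"dy":25,"dz":0,"roll":0.7},{"claw":0,"dx":0,"dy":25,"dz":0,"roll":0},{"claw":0,"dx":0,"dy":20,"dz":0,"roll":0},{"claw":0,"dx":0,"dy":8,"dz":0,"roll":0},{"claw":0,"dx":0,"dy":0,"dz":0,"roll":0}]'; python3 -c "
from h import *
go(tab[1])
c=capture('side');cv2.imwrite('pics/b2.png',cv2.resize(c['image'][130:270,180:380,::-1],None,fx=3,fy=3))"
```

```text
time_s: 6.55
ee_pos: [0.5144, 0.0378, 0.0788]
orientation: [-1.26, -1.141, 1.131]
ft_force: [-0.0, -0.3, -0.0]
opening: 0.0468
t 6.55 pos [0.5144 0.0378 0.0788] F [-0.01 -0.33 -0.02] open 0.0468 q6 [-0.14 -1.62] 
shift [-2.5  0.8  0.7] roll [   0.2 -179.8]
```

View pics/b2.png

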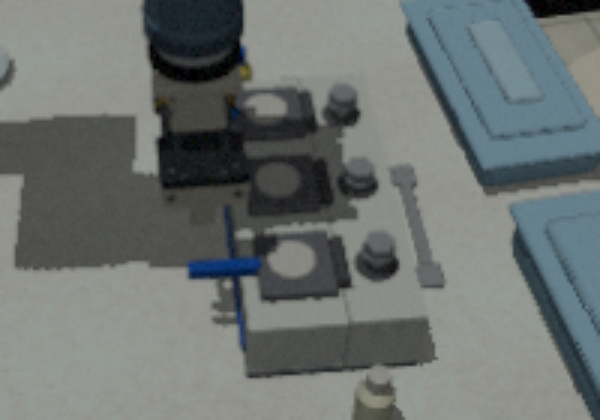

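The gripper straddles the centre tab at about crop (205,190), and the centre bolt at (358,175) sits visibly lower than its neighbours. I centre the jaws and close.

```bash
python3 -m jog '[{"claw":0,"dx":-2.5,"dy":0,"dz":0,"roll":0},{"claw":-1,"dx":0,"dy":0,"dz":0,"roll":0},{"claw":-1,"dx":0,"dy":0,"dz":0,"roll":0},{"claw":-1,"dx":0,"dy":0,"dz":0,"roll":0},{"claw":-1,"dx":0,"dy":0,"dz":0,"roll":0}]'; python3 -c "
from h import *
go(tab[1])
print(xb@Ro.from_rotvec(state()['orientation']).as_matrix())"
```

```text
time_s: 7.22
ee_pos: [0.5161, 0.0358, 0.0814]
orientation: [-1.263, -1.145, 1.126]
ft_force: [2.5, 10.3, -0.8]
opening: 0.0115
t 7.22 pos [0.5161 0.0358 0.0814] F [ 2.5  10.26 -0.81] open 0.0115 q6 [-0.15 -1.62] 
shift [-0.8  3.4  2.6] roll [ 1.000e-01 -1.799e+02]
[-0.00211235  0.01284503 -0.99991527]
```

```bash
python3 -m jog '[{"claw":-1,"dx":0.5,"dy":-9,"dz":-0.4,"roll":0},{"claw":-1,"dx":0,"dy":-9,"dz":-1,"roll":0},{"claw":-1,"dx":0,"dy":-9,"dz":-2,"roll":0},{"claw":-1,"dx":0,"dy":-9,"dz":-2.5,"roll":0},{"claw":-1,"dx":0,"dy":-9,"dz":-3,"roll":0}]'; python3 -c "
from h import *
go(tab[1]+[0,0,.0375]+.0075*xb);s=state();H=tab[1]+.112*xb;d=s['ee_pos']-H;print(np.degrees(np.arctan2(d[2],-d@xb)),np.hypot(d[2],d@xb))"
```

```text
time_s: 7.85
ee_pos: [0.5258, 0.0351, 0.128]
orientation: [-1.264, -1.146, 1.126]
ft_force: [6.0, -0.0, -9.7]
opening: 0.0116
t 7.85 pos [0.5258 0.0351 0.128 ] F [ 6.02 -0.03 -9.75] open 0.0116 q6 [-0.15 -1.62] 
shift [-1.1 12.4  5. ] roll [ 1.000e-01 -1.799e+02]
26.611362338055383 0.11152342728023225
```

```bash
python3 -m jog '[{"claw":-1,"dx":0,"dy":-8,"dz":-4,"roll":0},{"claw":-1,"dx":0,"dy":-8,"dz":-5,"roll":0},{"claw":-1,"dx":0,"dy":-7,"dz":-5,"roll":0},{"claw":-1,"dx":0,"dy":-2,"dz":-1.5,"roll":0},{"claw":-1,"dx":0,"dy":-0.5,"dz":0,"roll":0}]'; python3 -c "
from h import *
go(tab[1]+[0,0,.072]+.026*xb);s=state();H=tab[1]+.112*xb;d=s['ee_pos']-H;print(np.degrees(np.arctan2(d[2],-d@xb)),np.hypot(d[2],d@xb),s['dq'].round(3))
c=capture('side');cv2.imwrite('pics/c.png',cv2.resize(c['image'][110:290,180:380,::-1],None,fx=3,fy=3))"
```

```text
time_s: 8.48
ee_pos: [0.5412, 0.0334, 0.1542]
orientation: [-1.262, -1.144, 1.127]
ft_force: [5.4, 0.2, -11.7]
opening: 0.0115
t 8.47 pos [0.5412 0.0334 0.1542] F [  5.43   0.2  -11.74] open 0.0115 q6 [-0.15 -1.62] 
shift [-1.   4.1  1.8] roll [ 1.000e-01 -1.799e+02]
42.127835387653725 0.11354024958431638 [-0.001  0.    -0.006 -0.002  0.006  0.001]
```

View pics/c.png

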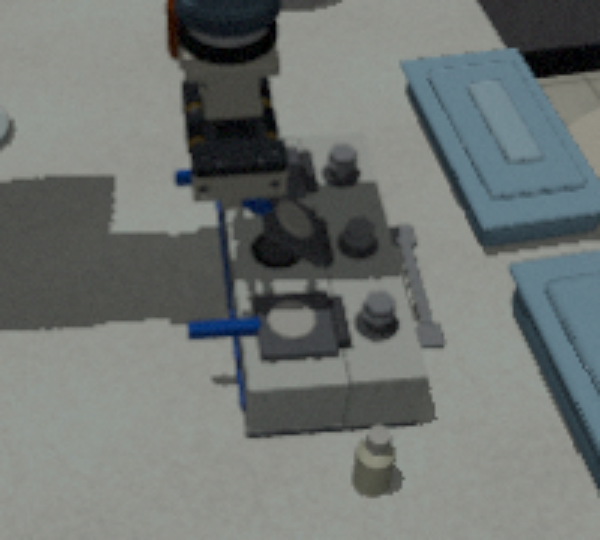

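The centre cap stands open about 40° at crop (300,230), with its hole visible at (275,250). The right cap is flat and the left tab end at (183,178) looks unmoved. I do a quick steadiness check and then hand in.

```bash
python3 -c "
from h import *
go(tab[1])
for i in range(6): capture('top')
go(tab[1])
from plant import close_job
print(close_job())"
```

```text
t 8.53 pos [0.5412 0.0335 0.1541] F [  4.44  -1.17 -11.46] open 0.0118 q6 [-0.15 -1.62] 
shift [-1.2 75.8 28.6] roll [ 1.000e-01 -1.799e+02]
t 8.82 pos [0.5411 0.0335 0.1541] F [  6.13   0.5  -11.52] open 0.0115 q6 [-0.15 -1.62] 
shift [-1.2 75.7 28.6] roll [ 1.000e-01 -1.799e+02]
the job is handed in; nothing more can be done
None
```

The loose bolt is the centre one, and the job was handed in at about 8.8 s with the gripper still holding the centre cap open.

- **Bolts:** I tapped left, centre and right in order with the closed fingertips at about 11–15 N. The left and right bolts did not move, and the centre bolt sank about 6 mm.
- **Cap:** I pinched the centre tab (jaw opening 11.5 mm) and raised it to about 42°, worked out from the gripper position and the hinge.
- **Last checks:** The gripper held steady to 0.1 mm over the 0.3 s before hand-in. The last side picture shows the centre cap open and the right cap shut.
- **Less certain:**
  - The left cap was mostly hidden behind the gripper in that picture; only its tab end could be seen, in its shut position.
  - I did not re-measure the bottles, dish, slide box and wrench at the end. The arm's path kept clear of them.
  - The vertical force on the wrist was about 11.5 N, against the 2.5 N expected to hold the cap half open. It was steady and well below the limits.

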